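# Hold the dusting stencil over the cake

## Task

Lift the oblong heart stencil up and off its hooks, carry it clear of the cup, the pitcher and everything else on the counter, and hold it about one centimetre above the slab cake: level, centred on it and with its long sides along the cake's, never touching the cake. Leave the round stencil hanging and shift nothing else. Finish still holding the stencil steady there in the gripper, ready for a colleague to dust sugar through it.

Things in the scene. Friction and masses are not known exactly. Their poses are not given: they have to be found in the camera images.
- heart_stencil: Copper-coloured steel sheet 84 (x) x 132 (y) x 3 mm with six heart cut-outs; origin at the centre of its underside, z up. Wire legs at y = -56 and +56 mm carry a wooden grip bar along y over the centre: 10 thick (x), 12 high, 98 mm long, middle 84 mm above the origin. It hangs level by the bar, across two prongs; grip the bar's middle from above, closing along x. Half a turn is all one.
- heart_stencil_grip (a point): Middle of the heart stencil's wooden grip bar, 84 mm above the sheet's underside; axes as the stencil's. The hanging bar's middle is free for 60 mm between the two prongs.
- star_stencil: Round stencil, copper-coloured disc of 116 mm diameter with star cut-outs and the same kind of handle (bar 90 mm long); origin at the centre of its underside. It hangs on the other pair of prongs, 170 mm beside the heart stencil; which hangs left varies. It stays there.
- stencil_rack: Dark steel rack, fixed, 225 mm high. Origin on the worktop below the hanging bars, x to its rear: rail at x = 85 mm, from it four 6 mm prongs run level to -x under the bars (pairs at y = -85 and +85 mm, 72 mm apart), ending at x = -21 mm in tips 16 mm higher than the bars' undersides. Prongs pass between bar and sheet: lift a stencil 25 to 60 mm, draw it 80 mm or more to -x, only then raise it.
- cake: Layered chocolate cake on a white plate, one loose piece of 0.5 kg; origin at the centre of the plate's underside, on the worktop. Plate 100 (x) x 156 (y) x 14 mm; cake 74 (x) x 116 (y) mm in its middle, flat top 54 mm above the worktop. Behind it, from world x = 0.54 m and right of y = -0.04 m, stands the espresso machine (drip tray 121 mm high, handles above it).
- cake_top (a point): Centre of the cake's flat top, 54 mm above the worktop; axes as the cake's, its long side along y.
- mixing_cup: Tall open steel cup, 86 mm diameter, 135 mm high, standing loose between rack and cake; origin at the centre of its underside. Not to be shifted.
- milk_pitcher: Steel milk pitcher, 103 x 73 mm, 94 mm high, handle at its +x, standing loose between rack and cake; origin under its middle. Not to be shifted.
- sugar_shaker: Steel sugar shaker with a perforated dome, 65 mm diameter, 103 mm high, standing loose right of the cake; origin at the centre of its underside. Not to be shifted.

How it is judged (in metres and radians):
On the way:
1. the heart stencil is in the gripper, off the hooks and clear of the rack (contact force between the fingers and heart_stencil above 1 N and contact force between heart_stencil and stencil_rack below 0.05 N and distance of heart_stencil from where it was at the start of the episode above 0.07 m), for 0.1 s.
At the end, for the whole second after the job is handed in: Heart stencil held still, its underside 3 to 22 mm above the cake top, centres within 14 mm, level within 0.12 rad, long sides within 0.14 rad of the cake's, not touching it; round stencil still hanging within 30 mm; cake within 20 mm, cup, pitcher and shaker within 30 mm of their places (contact force between the fingers and heart_stencil above 1 N and z of heart_stencil in the frame of cake_top between 0.003 and 0.022 m and horizontal distance between heart_stencil and cake_top below 0.014 m and angle between the y axis of heart_stencil and the y axis of cake, either way round below 0.14 rad and angle between heart_stencil's own z axis and vertical below 0.12 rad and linear speed of heart_stencil below 0.02 m/s and contact force between heart_stencil and cake below 0.05 N and contact force between heart_stencil and sugar_shaker below 0.05 N and contact force between star_stencil and stencil_rack above 0.2 N and distance of each of star_stencil, mixing_cup, milk_pitcher, sugar_shaker from where it was at the start of the episode below 0.03 m and distance of cake from where it was at the start of the episode below 0.02 m); the arm keeps its last pose, push and grip.
It fails at once if the heart stencil touches the cake (contact force between heart_stencil and cake above 0.2 N).
It fails at once if the gripper touches the cake (contact force between the fingers and cake above 0.5 N).
It fails at once if the cake is shifted by more than 20 mm (distance of cake from where it was at the start of the episode above 0.02 m).
It fails at once if the round stencil is shifted by more than 30 mm (distance of star_stencil from where it was at the start of the episode above 0.03 m).
It fails at once if cup, pitcher or shaker is shifted by more than 30 mm or tipped (distance of any of mixing_cup, milk_pitcher, sugar_shaker from where it was at the start of the episode above 0.03 m or angle between any of mixing_cup, milk_pitcher, sugar_shaker's own z axis and vertical above 0.35 rad).
It also fails if it takes over 48 s, if anything falls off the work surface, if the arm or the gripper's body presses on something with over 40 N, if the wrist force passes 120 N, or if a joint passes its speed limit or range.

## Robot

A 6-joint arm with a two-finger parallel gripper is mounted at the origin on a cart in front of the work surface, level with it; the furniture and walls round the work are solid. World frame = base frame: x ahead of the robot, y to its left, z up, the work surface at z = 0. Lengths are in mm, angles in rad, forces in N, time in s.
With the tool pointing down it reaches from about 225 to 875 mm from the base axis. Payload 3.4 kg.
Tool frame: the origin (TCP) lies midway between the tips of the shut fingers; the grasp point (between the pads) lies 19 mm behind it; z points along the fingers, y is the line along which they close (so a half turn about z gives the same grasp; the last joint's range is limited). The gripper opens to 85 mm and grips with 20 to 120 N. Pads are 22 mm wide; open, the fingers measure 114 mm over their backs; the gripper's body (76 mm by 85 mm) begins 54 mm behind the grasp point. The pads swing forward as they close: fully open they stand 13 mm farther back than shut.
Start: joints at [1.079, 0.276, 1.505, -0, 1.361, -0.121], TCP at [208.377, 535.951, 209.628] pointing down, gripper open.
Joint ranges: [-2.89, 2.89], [-0.75, 2.08], [0.22, 2.7], [-1.18, 4.32], [0.11, 2.71], [-2.7, 2.7]. Speed limits (rad/s): [2.57, 2.57, 3.14, 3.14, 3.14, 3.14].

## Interface

Orientations are given as a 3x3 rotation matrix whose columns are the frame's x, y, z axes.
In Python, from plant import r, cams, nets gives the robot as it stands.
- The arm moves only by the tool apply_moves, never from a script. Its argument "commands" is text: rows parted by semicolons, each of 7 numbers parted by spaces: the closure, from 0 (fully open) to 1 (shut), then the shift along the world's x, y, z in m, then the turn, a rotation vector about the world's x, y, z in degrees. A call has 1 to 5 rows; each row shifts and turns the commanded pose from where the row before left it; what a row does not reach is not made up. A row lasts 1/8 s, in which the tool goes at most 62.5 mm and 10.7 degrees, less where a joint would pass 70% of its speed; a pose out of reach is approached as far as the arm can. A call with a gripper value outside its range is refused whole. The fingers move at their own pace and stop on an object; "grip_force" is the grip in N (left out, the last holds). Time passes only in rows, so rows that do not move let the fingers close. It gives the time, the measured TCP pose, the force, the opening and the grip force at its end, in the units of the state.
- r.read_state(): the state, without advancing time (a new reading comes with each control period).
- cams.capture(name): name is "scene" or "top" or "wrist"; returns a dict with "image" (480x640x3 uint8, blue, green, red), "mtx" (3x3 intrinsics, pixels), "pose" (4x4, takes a point from camera to world coordinates). Camera axes: x right, y up, looking along -z (the intrinsics and any distortion apply to the point x, -y, -z); pixel columns grow to the right and rows downward; lengths in mm; the calibration is good to about 2 mm. A picture is of the moment at which its call begins. There is no depth.
- r.sign_off(): hands the job in; it is judged then, once.
Trained networks look in the newest picture that a camera, given by its name, has taken for a name from the list of things; names that differ only in an ending like _2 or _b are one class to them, and where a whole thing is asked for, a point or a joint stands for the part that bears it (a point fixed in the world has none). Each returns a list of dicts, best first, with "p" (0 to 1); they miss things now and then, are a little off and sometimes report something else, mostly with a low value. They report only what shows in the picture. A call takes as long as a camera call.
- nets.spot_in(camera, target): "extent" ([left, top, width, height] in pixels, round what is visible of it).
The state is a dict: "time_s": time; "joints": joint angles; "joint_velocities": joint speeds; "joint_efforts": joint torques, N m; "position": TCP position; "tcp_rot": TCP orientation; "ft_force": force on the tool from outside, world axes, zero at the start; "moment": the same for the moment, N m; "grip_width": opening from 0.0 (shut) to 1.0 (fully open); "grip_force": force on a finger pad.
Only numpy, scipy, OpenCV 4.12 (cv2) and the standard library are available. Lean on these libraries where they do the work, as an engineer would, in place of code of your own. Each camera call takes 0.05 s, during which the arm holds its last target. There are 200 camera calls.

## Working session

There is one attempt and no reset: what is moved stays moved. The work goes in short steps, Python scripts to look and compute and a tool call to move; the robot and the scene stay as the last step left them, time stands still between calls to the robot, and variables do not carry over. Pictures are saved under pics/ and viewed, at most 10 in all, crops included, and the job is handed in when it is done.

Besides the shell and the picture viewer there is one more tool, called as name(argument=value, ...), one argument or row to a line, values as JSON. apply_moves: Moves the arm, as the interface text tells. Its arguments: {"type":"object","properties":{"commands":{"type":"string"},"grip_force":{"type":"number"}},"required":["commands"]}

```bash
mkdir -p pics; cat > h.py <<'E'
import numpy as np,cv2
from plant import r,cams,nets
def ray(c,u,v):
    d=np.linalg.inv(c["mtx"])@[u,v,1]; d=np.array([d[0],-d[1],-d[2]])
    P=np.array(c["pose"]); return P[:3,3],P[:3,:3]@d
def at_z(c,u,v,z):
    o,d=ray(c,u,v); return o+d*(z-o[2])/d[2]
def proj(c,p):
    P=np.array(c["pose"]); q=P[:3,:3].T@(np.array(p,float)-P[:3,3]); k=c["mtx"]@[q[0],-q[1],-q[2]]; return k[:2]/k[2]
E
cat > a.py <<'E'
from h import *
np.set_printoptions(precision=1,suppress=True)
for n in ["scene","top","wrist"]:
    c=cams.capture(n); cv2.imwrite(f"pics/{n}0.png",c["image"]); np.savez(f"{n}0.npz",mtx=c["mtx"],pose=c["pose"],image=c["image"])
    print(n,np.array(c["pose"])[:3].tolist() if 0 else np.array(c["pose"])[:3,3],c["mtx"][0,0])
    for t in ["heart_stencil","heart_stencil_grip","star_stencil","cake","cake_top","mixing_cup","milk_pitcher","sugar_shaker","stencil_rack"]:
        print(t,[(np.round(d["extent"]).tolist(),round(d["p"],2)) for d in nets.spot_in(n,t)[:2]])
s=r.read_state();print(s["time_s"],s["tcp_rot"])
E
python3 a.py
```

```text
scene [-343.9 -455.6  895.4] 508.44240820276536
heart_stencil [([221.0, 185.0, 58.0, 48.0], 0.98)]
heart_stencil_grip [([219.0, 183.0, 57.0, 54.0], 0.64)]
star_stencil [([177.0, 160.0, 47.0, 46.0], 0.66)]
cake [([180.0, 151.0, 107.0, 105.0], 0.68)]
cake_top [([345.0, 294.0, 73.0, 56.0], 0.72)]
mixing_cup [([275.0, 248.0, 39.0, 64.0], 0.87)]
milk_pitcher [([314.0, 247.0, 29.0, 42.0], 0.69)]
sugar_shaker [([469.0, 298.0, 40.0, 48.0], 0.84)]
stencil_rack [([182.0, 151.0, 104.0, 105.0], 0.61)]
top [ 179.6  -31.8 1605.5] 611.9860337207347
heart_stencil [([207.0, 216.0, 55.0, 40.0], 0.93)]
heart_stencil_grip [([206.0, 213.0, 57.0, 40.0], 0.73), ([294.0, 253.0, 38.0, 41.0], 0.47)]
star_stencil [([137.0, 202.0, 54.0, 48.0], 0.92)]
cake [([360.0, 251.0, 64.0, 40.0], 0.88)]
cake_top [([362.0, 253.0, 62.0, 40.0], 0.85), ([207.0, 218.0, 56.0, 38.0], 0.59)]
mixing_cup [([291.0, 255.0, 39.0, 37.0], 0.91)]
milk_pitcher [([307.0, 225.0, 27.0, 30.0], 0.84)]
sugar_shaker [([466.0, 226.0, 28.0, 33.0], 0.61)]
stencil_rack [([142.0, 178.0, 115.0, 65.0], 0.87)]
wrist [130.2 566.6 373.9] 351.58538075421944
heart_stencil []
heart_stencil_grip []
star_stencil []
cake []
cake_top []
mixing_cup [([0.0, 448.0, 11.0, 15.0], 0.45)]
milk_pitcher []
sugar_shaker []
stencil_rack []
1.5 [[-0.9  0.4  0. ]
 [ 0.4  0.9  0. ]
 [-0.   0.  -1. ]]
```

View pics/scene0.png

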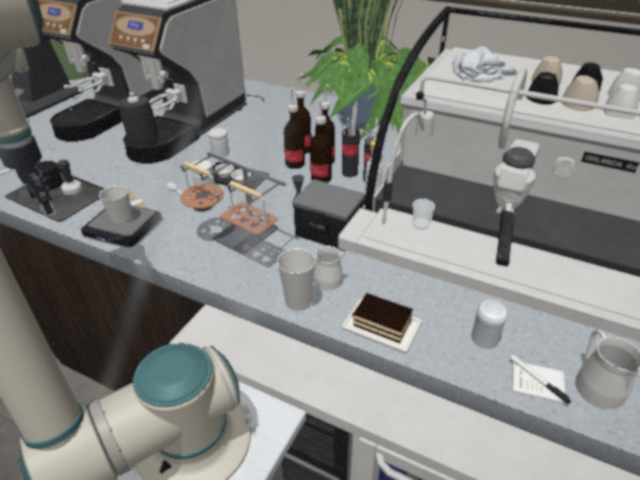

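View pics/top0.png

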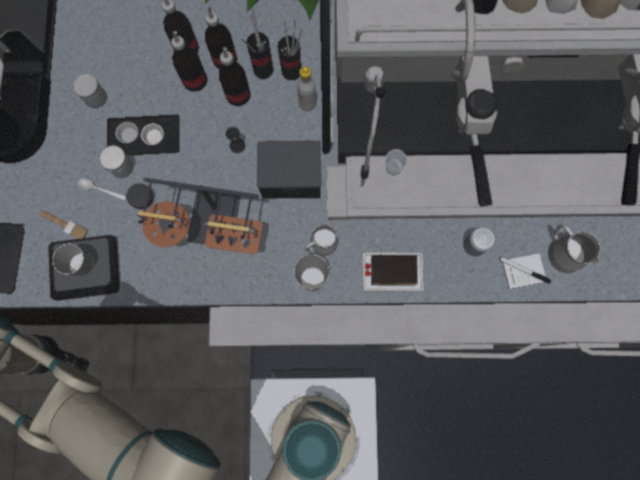

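View pics/wrist0.png

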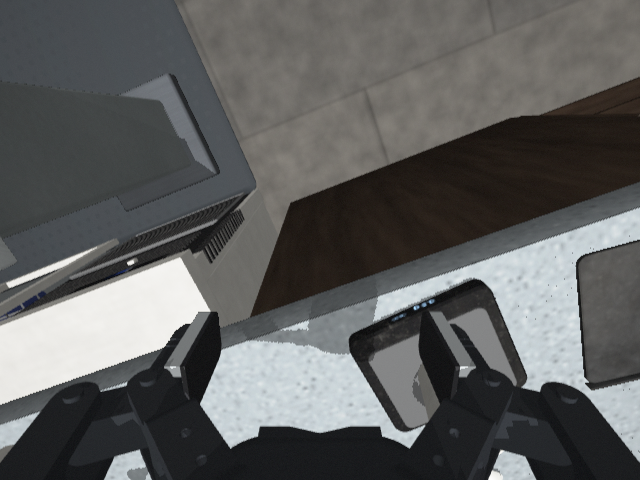

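Scene and top show: the heart stencil at top ≈(234,235), with its bar from (208,224) to (248,229), right of the round one. The cake is at (394,270), the cup at (311,272), the pitcher at (323,240) and the shaker at (481,240). The wrist view shows only the counter edge. I'll enlarge the crops to triangulate the bar and cake.

```bash
cat > b.py <<'E'
from h import *
t=np.load("top0.npz")["image"];s=np.load("scene0.npz")["image"]
f=lambda im,x,y,w,h,k:cv2.resize(im[y:y+h,x:x+w],None,fx=k,fy=k,interpolation=cv2.INTER_CUBIC)
a=f(t,190,195,80,60,5);b=f(s,205,170,80,60,5);c=f(t,352,240,80,60,5);d=f(s,340,285,80,60,5)
cv2.imwrite("pics/crop.png",np.vstack([np.hstack([a,b]),np.hstack([c,d])]))
E
python3 b.py
```

```text
(no output)
```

View pics/crop.png

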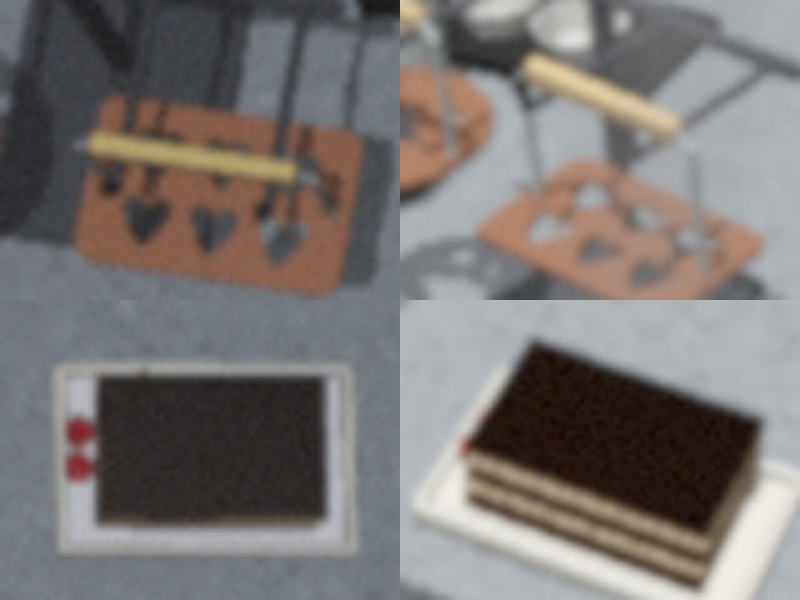

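The crops show the heart bar clearly: top (208,223.6)–(249.2,229.2), scene (231,183)–(260,195.4). The cake-top corners are clear in both views too. The cake looks nearly axis-aligned and the rack is turned by about 8°.

```bash
cat > c.py <<'E'
from h import *
np.set_printoptions(precision=1,suppress=True)
T=np.load("top0.npz");S=np.load("scene0.npz")
def tri(a,b):
    A=[];B=[]
    for c,p in((T,a),(S,b)):
        o,d=ray(c,*p);d=d/np.linalg.norm(d);M=np.eye(3)-np.outer(d,d);A.append(M);B.append(M@o)
    x=np.linalg.lstsq(np.vstack(A),np.hstack(B),rcond=None)[0]
    return x, [np.linalg.norm(M@x-b) for M,b in zip(A,B)][0]
L,e1=tri((208,223.6),(231,183));R,e2=tri((249.2,229.2),(260,195.4))
print("bar",L,R,e1,e2,(L+R)/2,np.linalg.norm(L-R),np.degrees(np.arctan2(-(L-R)[0],(L-R)[1])))
ct=[(371.4,255.4),(417.6,255.4),(417,284),(371.4,284.3)];cs=[(367.6,293.4),(412.4,309.4),(402,330),(354,315.4)]
X=np.array([tri(a,b)[0] for a,b in zip(ct,cs)]);print("cake",X,X.mean(0))
for c,q in((T,ct),(S,cs)):
    P=np.array([at_z(c,*p,54) for p in q]);print(P.mean(0),[np.linalg.norm(P[i]-P[i-1]) for i in range(4)],
      np.degrees(np.arctan2(-(P[0]-P[1])[0],(P[0]-P[1])[1])),np.degrees(np.arctan2(-(P[3]-P[2])[0],(P[3]-P[2])[1])))
pl=[(352+x/5,240+(y-300)/5) for x,y in((53,366),(352,366),(357,552),(58,552))];P=np.array([at_z(T,*p,14) for p in pl]);print("plate",P,P.mean(0))
for n,u,v,z in(("cup rim",314,267,135),("cupR",311,272,60),("pitch",321,240,50),("shk",481,240,90)): print(n,at_z(T,u,v,z))
for z in (150,170,190,210): print(z,at_z(T,228.6,226.4,z),at_z(S,245.5,189.2,z))
E
python3 c.py
```

```text
bar [507.3 236.8 216.2] [492.1 141.2 216.9] 0.46000032670216007 1.38760226899173 [499.7 189.  216.5] 96.7772810638566 -9.027026884894712
cake [[ 458.8 -157.2   49. ]
 [ 454.8 -272.4   53.6]
 [ 381.9 -270.2   56.9]
 [ 384.4 -155.6   45. ]] [ 420.  -213.8   51.1]
[ 419.2 -213.1   54. ] [np.float64(74.83056132159307), np.float64(118.93203240217525), np.float64(74.14907969120405), np.float64(116.2640472989503)] -0.6464616836595057 -0.2658794548976592
[ 417.8 -215.4   54. ] [np.float64(77.30471569946658), np.float64(110.3567071352436), np.float64(67.89740263935587), np.float64(110.57674786991186)] -1.0797030947759734 3.799735788535648
plate [[ 470.4 -135.4   14. ]
 [ 468.6 -293.4   14. ]
 [ 369.9 -291.7   14. ]
 [ 371.7 -135.7   14. ]] [ 420.1 -214.1   14. ]
cup rim [415.5  -8.6 135. ]
cupR [414.7   0.3  60. ]
pitch [499.8 -26.   50. ]
shk [ 487.  -430.6   90. ]
150 [515.6 198.7 150. ] [581.6 252.  150. ]
170 [511.  195.6 170. ] [556.8 233.  170. ]
190 [506.4 192.4 190. ] [531.9 214.  190. ]
210 [501.8 189.2 210. ] [507.1 195.  210. ]
```

apply_moves(
  commands="0 0.02 -0.02 0.05 0 0 -7.8;0 0.03 -0.036 0.02 0 0 -7.8;0 0.03 -0.036 0.02 0 0 -7.8;0 0.03 -0.036 0.01 0 0 -7.8;0 0.03 -0.036 0 0 0 -7.8",
)

```text
time_s: 2.12
position: [349.6, 371.1, 310.9]
tcp_rot: [[-0.493, 0.87, 0.002], [0.87, 0.493, 0.002], [0.0, 0.003, -1.0]]
ft_force: [0.7, 1.2, 0.3]
grip_width: 1.0
grip_force: 0.0
```

apply_moves(
  commands="0 0.03 -0.036 0 0 0 -7.8;0 0.03 -0.036 0 0 0 -7.8;0 0.03 -0.037 0 0 0 -7.8;0 0.03 -0.037 0 0 0 -7.8;0 0.03 -0.037 0 0 0 -7.8",
)

```text
time_s: 2.75
position: [499.2, 187.7, 309.8]
tcp_rot: [[0.165, 0.986, 0.0], [0.986, -0.165, 0.0], [0.0, 0.0, -1.0]]
ft_force: [0.3, 1.6, -0.0]
grip_width: 0.997
grip_force: 0.0
```

apply_moves(
  commands="0.3 0 0 0 0 0 0;0.3 0 0 0 0 0 0",
)

```text
time_s: 3.0
position: [498.0, 189.2, 309.5]
tcp_rot: [[0.16, 0.987, -0.001], [0.987, -0.16, 0.001], [0.001, -0.001, -1.0]]
ft_force: [0.7, -0.5, -0.0]
grip_width: 0.696
grip_force: 0.0
```

```bash
cat > d.py <<'E'
from h import *
import sys
np.set_printoptions(precision=3,suppress=True)
n,v=sys.argv[1:3]
c=cams.capture(n); cv2.imwrite(f"pics/{v}.png",c["image"]); np.savez(f"{v}.npz",mtx=c["mtx"],pose=c["pose"],image=c["image"])
for t in sys.argv[3:]: print(t,[(np.round(d["extent"]).tolist(),round(d["p"],2)) for d in nets.spot_in(n,t)[:2]])
s=r.read_state();R=np.array(s["tcp_rot"]);print(s["time_s"],np.array(s["position"]),R.tolist(),np.degrees(np.arctan2(R[1,1],R[0,1])),s["joints"],s["grip_width"],s["grip_force"],s["ft_force"])
E
python3 d.py wrist w1 heart_stencil heart_stencil_grip
```

```text
heart_stencil [([278.0, 135.0, 90.0, 161.0], 0.66)]
heart_stencil_grip [([274.0, 139.0, 94.0, 157.0], 0.93), ([277.0, 383.0, 64.0, 51.0], 0.58)]
3.15 [497.575 189.941 309.797] [[0.15869632513616433, 0.9873274412695385, 1.0218748377175425e-05], [0.9873273700606854, -0.1586963176058581, 0.00037829537546386666], [0.0003751230828388325, -4.9944835941559255e-05, -0.9999999283940905]] -9.13123394930235 [0.234 0.171 1.402 0.    1.568 0.393] 0.7015439641834521 0.0 [-0.702 -0.343 -0.631]
```

View pics/w1.png

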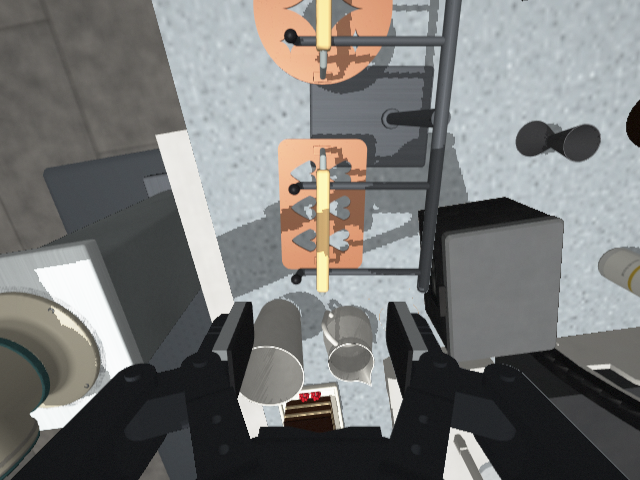

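The wrist view shows the bar from (323,169) to (323,291), parallel to the finger planes. The prongs are at rows ≈187 and 273. The cup and pitcher lie further on towards −y.

```bash
python3 - <<'E'
from h import *
np.set_printoptions(precision=1,suppress=True)
W=np.load("w1.npz")
a=at_z(W,323,169,219);b=at_z(W,323,291,219);print(a,b,(a+b)/2,np.linalg.norm(a-b),np.degrees(np.arctan2(-(a-b)[0],(a-b)[1])))
a=at_z(W,295,187,213);b=at_z(W,297,275,213);print(a,b,(a+b)/2,np.linalg.norm(a-b))
T=np.load("top0.npz")
print(proj(W,(0.5*507.3+.5*492.1,189,216)))
E
```

```text
[509.1 239.  219. ] [493.8 142.9 219. ] [501.5 190.9 219. ] 97.28782524037318 -9.022985850816305
[486.3 228.4 213. ] [474.8 157.5 213. ] [480.6 193.  213. ] 71.8551517640571
[321.1 235.1]
```

apply_moves(
  commands="0.4 0.003 0.001 -0.03 0 0 0;0.4 0 0 -0.03 0 0 0;0.4 0 0 -0.03 0 0 0;0.4 0 0 -0.022 0 0 0;0.4 0 0 0 0 0 0",
  grip_force=70,
)

```text
time_s: 3.78
position: [499.5, 190.6, 196.2]
tcp_rot: [[0.159, 0.987, -0.004], [0.987, -0.159, -0.001], [-0.001, -0.004, -1.0]]
ft_force: [0.3, -0.4, 0.4]
grip_width: 0.599
grip_force: 0.0
```

apply_moves(
  commands="1 0 0 0 0 0 0;1 0 0 0 0 0 0;1 0 0 0 0 0 0;1 0 0 0 0 0 0;1 0 0 0 0 0 0",
)

```text
time_s: 4.4
position: [501.7, 190.0, 198.2]
tcp_rot: [[0.161, 0.987, 0.001], [0.987, -0.161, 0.0], [0.001, 0.001, -1.0]]
ft_force: [-0.7, 0.1, 3.8]
grip_width: 0.002
grip_force: 1.5
```

```bash
python3 d.py wrist w2 heart_stencil heart_stencil_grip; python3 d.py scene s2 heart_stencil; python3 - <<'E'
from h import *
a=cv2.resize(np.load("w2.npz")["image"],(480,360));b=cv2.resize(np.load("s2.npz")["image"][140:260,160:320],None,fx=2,fy=3*1.0)
cv2.imwrite("pics/m2.png",np.hstack([a,b]))
E
```

```text
heart_stencil []
heart_stencil_grip [([253.0, 151.0, 130.0, 181.0], 0.86)]
4.55 [501.731 190.032 198.212] [[0.16074989907537598, 0.9869944749269465, 0.0011732054115866075], [0.9869950406935003, -0.16075037770163728, 0.00032513876534617076], [0.0005095033780154024, 0.0011056818992359124, -0.9999992589366482]] -9.250459201782833 [0.232 0.224 1.606 0.    1.31  0.394] -0.0010321314824730588 2.1603008173406124 [0.201 0.104 4.824]
heart_stencil [([218.0, 185.0, 60.0, 48.0], 0.76)]
4.65 [501.705 190.041 198.183] [[0.16073046089058865, 0.9869977006840558, 0.0011215107160326056], [0.9869982209432041, -0.16073089116461964, 0.00030410586513648154], [0.000480413206492819, 0.001058050005629928, -0.9999993248664403]] -9.249327514500706 [0.232 0.224 1.606 0.    1.31  0.394] 0.00011068752103688336 2.556372359213128 [0.123 0.543 5.358]
```

View pics/m2.png

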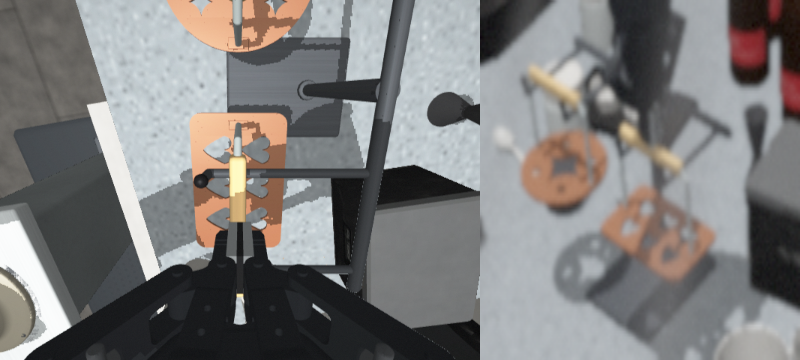

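The wrist view shows the bar running in between the closed fingers, but the opening reads about 0 with a force of only 2.5 N. I'll zoom in on the fingertips.

```bash
python3 - <<'E'
from h import *
a=np.load("w2.npz")["image"][260:440,220:420]
a=cv2.convertScaleAbs(a,alpha=1.8,beta=25)
cv2.imwrite("pics/z2.png",cv2.resize(a,None,fx=3.3,fy=3.3,interpolation=cv2.INTER_CUBIC))
E
```

```text
(no output)
```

View pics/z2.png

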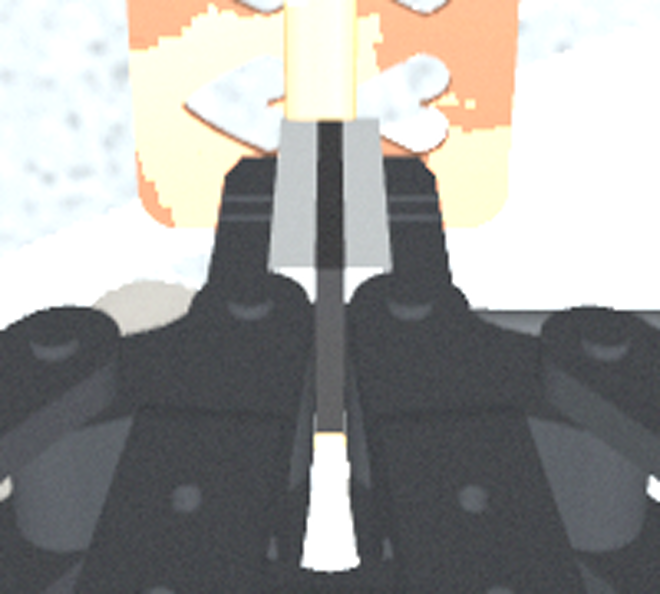

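apply_moves(
  commands="1 0 0 0 0 0 0;1 0 0 0 0 0 0",
)

```text
time_s: 4.9
position: [501.7, 190.1, 198.2]
tcp_rot: [[0.161, 0.987, 0.001], [0.987, -0.161, 0.0], [0.0, 0.001, -1.0]]
ft_force: [-0.3, -0.1, 5.1]
grip_width: -0.0
grip_force: 2.7
```

The bar vanishes beneath the fingertips, so the shut tips may be resting on top of it, with 5 N upward. I'll check by projecting candidate bar heights into this picture.

```bash
python3 - <<'E'
from h import *
np.set_printoptions(precision=1,suppress=True)
W=np.load("w2.npz");W1=np.load("w1.npz");print(W["pose"],W1["pose"][:3,3])
d=np.array([.157,.988,0]);R=np.array([501.7,190.1,0])
for z in (180,190,198,210,222): print(z,"end",proj(W,R+d*49+[0,0,z]),"mid+11",proj(W,R+d*11+[0,0,z]),"-11",proj(W,R-d*11+[0,0,z]),"-end",proj(W,R-d*49+[0,0,z]))
im=W["image"]; print(im[195:225:2,317].tolist()); print(im[230,300:340:1].tolist())
E
```

```text
[[  1.    0.2   0.1 516. ]
 [ -0.2   0.9   0.3 273.5]
 [  0.   -0.3   0.9 362.6]
 [  0.    0.    0.    1. ]] [512.5 272.7 473.8]
180 end [317.8 191. ] mid+11 [318.1 258.4] -11 [318.3 293.7] -end [318.6 349. ]
190 end [317.7 194.9] mid+11 [318.1 265.5] -11 [318.3 302.2] -end [318.6 359.5]
198 end [317.6 198.4] mid+11 [318.  271.6] -11 [318.2 309.6] -end [318.5 368.7]
210 end [317.5 204.1] mid+11 [317.9 281.9] -11 [318.1 321.9] -end [318.5 383.7]
222 end [317.3 210.8] mid+11 [317.8 293.7] -11 [318.  335.9] -end [318.4 400.7]
[[220, 221, 212], [219, 221, 212], [220, 221, 213], [219, 222, 213], [220, 222, 212], [219, 221, 212], [210, 218, 213], [102, 149, 177], [152, 220, 244], [173, 238, 252], [190, 248, 254], [197, 250, 254], [196, 250, 254], [197, 250, 254], [196, 250, 254]]
[[116, 110, 105], [116, 110, 105], [116, 111, 106], [115, 110, 104], [115, 109, 104], [102, 119, 129], [140, 203, 234], [167, 233, 251], [175, 240, 253], [186, 246, 254], [193, 249, 254], [198, 250, 254], [195, 250, 254], [195, 250, 254], [194, 250, 254], [194, 249, 254], [195, 250, 254], [196, 250, 254], [197, 250, 254], [196, 250, 254], [197, 250, 254], [198, 250, 254], [200, 251, 254], [191, 248, 254], [180, 243, 254], [168, 234, 251], [156, 223, 245], [125, 182, 219], [73, 90, 101], [73, 71, 68], [74, 71, 68], [74, 71, 67], [73, 70, 66], [113, 108, 103], [114, 110, 104], [113, 108, 103], [113, 109, 103], [114, 109, 104], [112, 108, 103], [112, 108, 104]]
```

The bar is confirmed at z ≈ 216, and the visible fingertips end at bar-top height. That means the tips stand about 24 mm higher than the stated TCP and shut on top of the bar. I'll open, go lower and close again.

apply_moves(
  commands="0.4 0 0 0.003 0 0 0;0.4 0 0 0.003 0 0 0;0.4 0 0 0 0 0 0;0.4 0 0 0 0 0 0;0.4 0 0 0 0 0 0",
)

```text
time_s: 5.52
position: [501.3, 189.9, 203.4]
tcp_rot: [[0.161, 0.987, -0.0], [0.987, -0.161, -0.0], [-0.0, -0.0, -1.0]]
ft_force: [0.1, 0.8, 0.1]
grip_width: 0.602
grip_force: 0.0
```

apply_moves(
  commands="0.4 0 0 -0.01 0 0 0;0.4 0 0 -0.01 0 0 0;0.4 0 0 -0.01 0 0 0;0.4 0 0 0 0 0 0",
)

```text
time_s: 6.02
position: [500.5, 189.7, 172.3]
tcp_rot: [[0.161, 0.987, -0.003], [0.987, -0.161, -0.001], [-0.001, -0.002, -1.0]]
ft_force: [0.1, 0.6, 0.4]
grip_width: 0.601
grip_force: 0.0
```

```bash
python3 d.py wrist w3 heart_stencil_grip; python3 - <<'E'
from h import *
a=np.load("w3.npz")["image"][180:460,140:500]
a=cv2.convertScaleAbs(a,alpha=1.4,beta=15)
cv2.imwrite("pics/z3.png",cv2.resize(a,None,fx=2,fy=2,interpolation=cv2.INTER_CUBIC))
E
```

```text
heart_stencil_grip [([245.0, 152.0, 148.0, 281.0], 0.87), ([220.0, 0.0, 201.0, 61.0], 0.28)]
6.125 [501.416 189.934 173.477] [[0.16064435394769747, 0.9870123502467425, -0.00010956791904799753], [0.9870123463089786, -0.1606443671444919, -0.00012465308115205883], [-0.00014063559960821137, -8.812007517049192e-05, -0.9999999862282403]] -9.244299598097099 [ 0.232  0.241  1.646 -0.     1.254  0.394] 0.5981828348078965 0.0 [0.093 0.211 0.367]
```

View pics/z3.png

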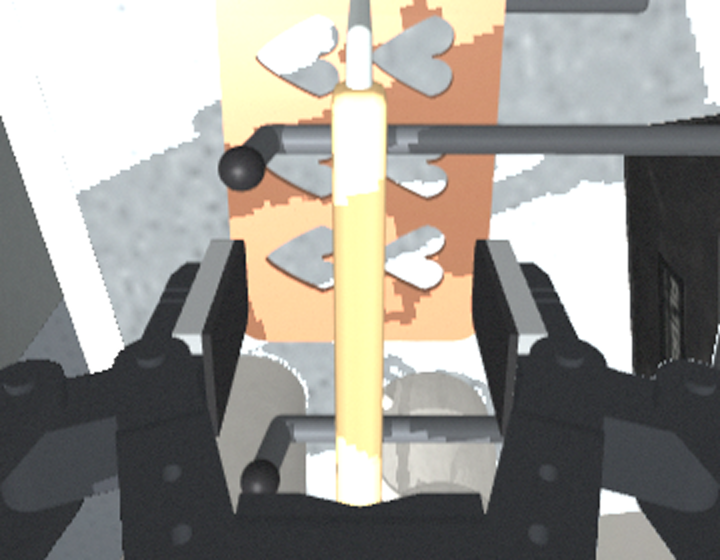

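The bar now lies centred between the open pads (crop columns 335–385 between 245 and 475), with a prong on either side. Closing.

apply_moves(
  commands="1 0 0 0 0 0 0;1 0 0 0 0 0 0;1 0 0 0 0 0 0;1 0 0 0 0 0 0;1 0 0 0 0 0 0",
)

```text
time_s: 6.75
position: [501.6, 190.0, 174.1]
tcp_rot: [[0.161, 0.987, 0.001], [0.987, -0.161, 0.0], [0.0, 0.001, -1.0]]
ft_force: [-1.0, -0.4, 4.3]
grip_width: 0.095
grip_force: 68.5
```

apply_moves(
  commands="1 0 0 0.01 0 0 0;1 0 0 0.015 0 0 0;1 0 0 0.015 0 0 0;1 0 0 0 0 0 0;1 0 0 0 0 0 0",
)

```text
time_s: 7.38
position: [501.2, 189.9, 213.6]
tcp_rot: [[0.161, 0.987, -0.0], [0.987, -0.161, -0.0], [-0.0, -0.0, -1.0]]
ft_force: [0.2, -0.4, -0.5]
grip_width: 0.1
grip_force: 68.5
```

```bash
python3 d.py wrist w4 heart_stencil; python3 - <<'E'
from h import *
a=np.load("w4.npz")["image"]
cv2.imwrite("pics/z4.png",a)
E
```

```text
heart_stencil [([245.0, 151.0, 149.0, 283.0], 0.55)]
7.475 [500.913 189.835 213.083] [[0.1606239176015404, 0.9870150546072833, -0.0011131365214222348], [0.9870155497072987, -0.1606243784346309, -0.0003371772345067822], [-0.0005115958683953841, -0.001044524327258299, -0.9999993236190698]] -9.243144311503347 [ 0.232  0.215  1.58  -0.     1.347  0.394] 0.10087093130616191 68.4675121307373 [ 1.143  0.565 -1.297]
```

View pics/z4.png

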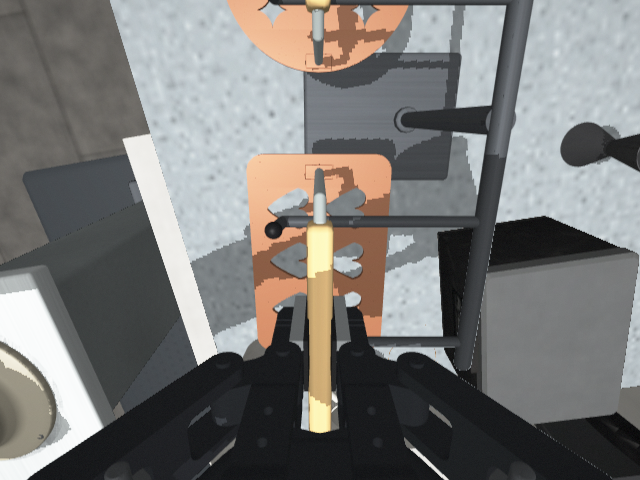

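Stencil held, with the bar straight between the pads and lifted off the prongs (prong row ≈222 now runs between bar and sheet). Next: draw it out, raise and carry.

apply_moves(
  commands="1 -0.02 0.003 0 0 0 0;1 -0.03 0.005 0 0 0 0;1 -0.03 0.005 0 0 0 0;1 -0.03 0.005 0 0 0 0;1 -0.01 0.001 0 0 0 0",
)

```text
time_s: 8.1
position: [378.4, 208.9, 213.4]
tcp_rot: [[0.159, 0.987, -0.001], [0.987, -0.159, -0.0], [-0.0, -0.001, -1.0]]
ft_force: [0.1, -0.3, -2.0]
grip_width: 0.103
grip_force: 68.4
```

apply_moves(
  commands="1 0 0 0.01 0 0 0;1 0 0 0.02 0 0 0;1 0 -0.02 0.01 0 0 0;1 0 -0.03 0 0 0 1;1 0.002 -0.04 0 0 0 1",
)

```text
time_s: 8.72
position: [385.1, 118.2, 254.6]
tcp_rot: [[0.124, 0.992, 0.003], [0.992, -0.124, -0.0], [0.0, 0.003, -1.0]]
ft_force: [0.2, -1.0, -1.3]
grip_width: 0.098
grip_force: 68.4
```

apply_moves(
  commands="1 0.004 -0.04 0 0 0 1;1 0.004 -0.04 0 0 0 1;1 0.004 -0.04 0 0 0 1;1 0.004 -0.04 0 0 0 1;1 0.004 -0.04 0 0 0 1",
)

```text
time_s: 9.35
position: [404.7, -83.5, 254.5]
tcp_rot: [[0.04, 0.999, 0.002], [0.999, -0.04, -0.001], [-0.001, 0.002, -1.0]]
ft_force: [0.6, 0.8, -1.2]
grip_width: 0.101
grip_force: 68.4
```

apply_moves(
  commands="1 0.004 -0.04 0 0 0 1;1 0.004 -0.04 0 0 0 0.4;1 0.004 -0.03 0 0 0 0;1 0.004 -0.02 0 0 0 0;1 0 0 0 0 0 0",
)

```text
time_s: 9.98
position: [420.1, -212.5, 253.6]
tcp_rot: [[0.017, 1.0, 0.0], [1.0, -0.017, -0.0], [-0.0, 0.0, -1.0]]
ft_force: [-0.6, 0.7, -1.3]
grip_width: 0.099
grip_force: 68.4
```

```bash
python3 d.py scene s5 heart_stencil cake mixing_cup milk_pitcher; python3 d.py top t5 heart_stencil cake mixing_cup milk_pitcher star_stencil sugar_shaker
```

```text
heart_stencil [([351.0, 219.0, 73.0, 59.0], 0.96)]
cake [([344.0, 291.0, 78.0, 63.0], 0.81)]
mixing_cup [([277.0, 246.0, 34.0, 65.0], 0.96)]
milk_pitcher [([315.0, 246.0, 29.0, 42.0], 0.93), ([342.0, 294.0, 79.0, 60.0], 0.2)]
10.225 [ 419.277 -209.997  253.771] [[0.013545266163317912, 0.9999082437980913, 0.0001724795104737367], [0.9999081835649758, -0.013545331803117342, 0.00038526112443489313], [0.00038756206653597696, 0.00016724520954714431, -0.9999999109123382]] -0.7761140895647054 [-0.613  0.09   1.634  0.     1.418 -0.6  ] 0.09997380270832651 68.44742059707642 [-0.428  0.179 -0.603]
heart_stencil [([377.0, 244.0, 52.0, 33.0], 0.88), ([366.0, 255.0, 54.0, 35.0], 0.58)]
cake [([358.0, 255.0, 62.0, 36.0], 0.56)]
mixing_cup [([292.0, 255.0, 39.0, 38.0], 0.58)]
milk_pitcher [([308.0, 226.0, 30.0, 28.0], 0.61)]
star_stencil [([136.0, 202.0, 56.0, 46.0], 0.91), ([146.0, 179.0, 112.0, 71.0], 0.69)]
sugar_shaker [([467.0, 225.0, 27.0, 32.0], 0.78)]
10.575 [ 419.39  -210.794  253.725] [[0.014321727925865661, 0.9998974046931557, 0.0002611457623924484], [0.9998974321243332, -0.01432169717319425, -0.00011925285701697356], [-0.00011550057170646899, 0.0002628268841989274, -0.9999999587908226]] -0.8206008858419997 [-0.614  0.091  1.633  0.     1.417 -0.6  ] 0.1048955275787323 68.44709515571594 [-0.051 -0.173 -0.606]
```

The stencil is over the cake and nothing else has moved. Lowering to an intermediate height for a closer check.

apply_moves(
  commands="1 0 -0.003 -0.03 0 0 0;1 0 0 -0.03 0 0 0;1 0 0 -0.03 0 0 0;1 0 0 -0.025 0 0 0;1 0 0 -0.013 0 0 0",
)

```text
time_s: 11.2
position: [418.8, -213.6, 124.4]
tcp_rot: [[0.015, 1.0, -0.001], [1.0, -0.015, 0.001], [0.001, -0.001, -1.0]]
ft_force: [-0.8, -0.6, -0.5]
grip_width: 0.099
grip_force: 68.4
```

apply_moves(
  commands="1 0 0 0 0 0 0;1 0 0 0 0 0 0",
)

```text
time_s: 11.45
position: [420.2, -214.6, 126.6]
tcp_rot: [[0.015, 1.0, 0.002], [1.0, -0.015, -0.001], [-0.001, 0.002, -1.0]]
ft_force: [0.4, -1.0, -1.1]
grip_width: 0.103
grip_force: 68.4
```

```bash
python3 d.py scene s6 heart_stencil cake; python3 d.py wrist w6 heart_stencil cake;python3 - <<'E'
from h import *
a=np.load("s6.npz")["image"][255:355,335:435];b=np.load("w6.npz")["image"]
cv2.imwrite("pics/m6.png",np.hstack([cv2.resize(a,(400,400),interpolation=cv2.INTER_CUBIC),cv2.resize(b[100:420,160:480],(400,400))]))
E
```

```text
heart_stencil [([350.0, 269.0, 68.0, 54.0], 0.78)]
cake [([343.0, 300.0, 80.0, 53.0], 0.72)]
11.6 [ 420.013 -214.491  126.579] [[0.01472928009110788, 0.9998898765977221, 0.0018119010430623238], [0.9998907875582017, -0.0147270543925, -0.0012356476679670774], [-0.0012088276290268282, 0.0018299033615204639, -0.9999975950918336]] -0.8438299785818382 [-0.62   0.186  1.85   0.     1.103 -0.605] 0.10088806517768961 68.40071439743042 [ 0.432 -0.743 -0.948]
heart_stencil [([248.0, 151.0, 146.0, 281.0], 0.65)]
cake [([253.0, 125.0, 136.0, 187.0], 0.6)]
11.75 [ 419.641 -214.193  126.134] [[0.014700323691331193, 0.9998914752950125, 0.0009685637477722124], [0.9998917673968132, -0.014699737812546597, -0.0006092621106773775], [-0.0005949583575395439, 0.000977415267836167, -0.9999993453417592]] -0.8422636738481684 [-0.62   0.186  1.851  0.     1.103 -0.605] 0.09898067515043567 68.40170860290527 [-1.459 -0.532 -0.469]
```

View pics/m6.png

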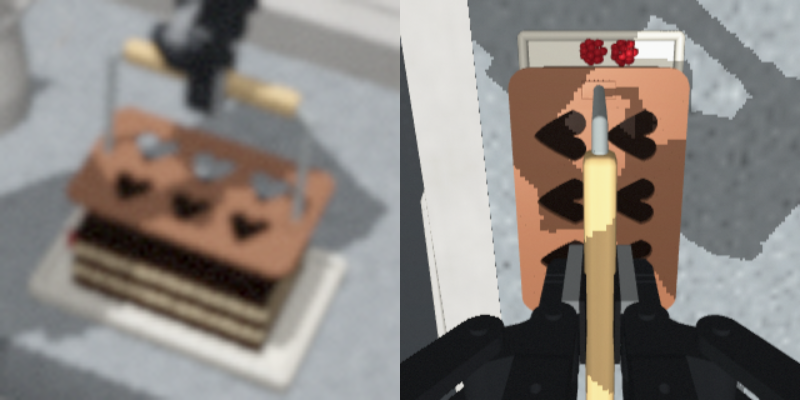

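The scene crop shows the sheet just above the cake, square to it. The wrist view shows it centred and parallel to the plate, with its far edge at row ≈68 of the crop. Fitting its height from these.

```bash
python3 - <<'E'
from h import *
from scipy.optimize import least_squares
np.set_printoptions(precision=1,suppress=True)
S=np.load("s6.npz");W=np.load("w6.npz")
y=np.radians(-.84);R=np.array([[np.cos(y),-np.sin(y)],[np.sin(y),np.cos(y)]])
C=[(42,66),(42,-66),(-42,-66),(-42,66)]
def corners(p): return [np.r_[R@np.array(q)+p[:2],p[2]+3] for q in C]
uv=[(335+x/4,255+v/4) for x,v in((115,105),(335,170),(290,283),(64,200))]
f=lambda p:np.ravel([np.array(proj(S,c))-u for c,u in zip(corners(p),uv)])
s=least_squares(f,[420,-214,85]);print("scene fit",s.x,s.fun)
print("predicted extents by z (scene):")
for z in (70,80,90):
    P=np.array([proj(S,c) for c in corners([420,-214,z])]);print(z,P.min(0),P.max(0),P.mean(0))
    Q=np.array([proj(W,c) for c in corners([420,-214,z])]);print("  wrist far corners",Q[0],Q[3])
    B=[np.r_[R@np.array([0,k])+[420,-214],z+90] for k in (49,-49)];print("  bar wrist",proj(W,B[0]))
im=W["image"].astype(int)
print("obs wrist far: left",160+.8*108,"right",160+.8*292,"row",100+.8*68,"bar end row",100+.8*152)
# robust scene bounds of copper colour
im=S["image"].astype(int);m=((im[...,2]-im[...,0])>25);m[:255]=0;m[:,:335]=0;m[340:]=0;m[:,435:]=0
ys,xs=np.nonzero(m);print(xs.min(),xs.max(),ys.min(),ys.max())
E
```

```text
scene fit [ 421.  -214.8   79.2] [ 1.6 -0.4  0.9  2.1 -1.1 -0.8 -1.2 -0.8]
predicted extents by z (scene):
70 [349.2 283.9] [418.7 328. ] [384.5 305.4]
  wrist far corners [388.  150.7] [248.5 150.7]
  bar wrist [317.8 215.9]
80 [349.3 280.7] [419.2 324.9] [384.8 302.3]
  wrist far corners [391.2 152.2] [245.2 152.2]
  bar wrist [317.6 223.2]
90 [349.4 277.6] [419.7 321.7] [385.1 299.1]
  wrist far corners [394.8 153.9] [241.6 153.9]
  bar wrist [317.5 231.7]
obs wrist far: left 246.4 right 393.6 row 154.4 bar end row 221.60000000000002
352 418 265 339
```

Estimates of the underside are 78–84 mm, so about 27 mm above the cake. Lowering 15 mm leaves about 12 mm, mid-range.

apply_moves(
  commands="1 0 0 -0.005 0 0 0;1 0 0 -0.005 0 0 0;1 0 0 -0.005 0 0 0;1 0 0 0 0 0 0;1 0 0 0 0 0 0",
)

```text
time_s: 12.38
position: [419.4, -214.1, 110.6]
tcp_rot: [[0.015, 1.0, 0.0], [1.0, -0.015, 0.0], [0.0, 0.0, -1.0]]
ft_force: [-0.1, 1.1, -1.8]
grip_width: 0.097
grip_force: 68.4
```

apply_moves(
  commands="1 0 0 0 0 0 0;1 0 0 0 0 0 0;1 0 0 0 0 0 0;1 0 0 0 0 0 0",
)

```text
time_s: 12.88
position: [419.4, -214.0, 110.7]
tcp_rot: [[0.015, 1.0, 0.0], [1.0, -0.015, -0.0], [-0.0, 0.0, -1.0]]
ft_force: [0.4, 0.2, -1.9]
grip_width: 0.097
grip_force: 68.4
```

```bash
python3 d.py wrist w7 heart_stencil cake; python3 d.py scene s7 heart_stencil cake; python3 - <<'E'
from h import *
# copper sheet shift in scene between s6 and s7, by template matching; convert to height
A=np.load("s6.npz");B=np.load("s7.npz")
t=A["image"][278:325,352:420];m=cv2.matchTemplate(B["image"][270:345,340:432],t,cv2.TM_CCOEFF_NORMED);_,v,_,l=cv2.minMaxLoc(m)
print(v,np.array(l)+[340-352,270-278], proj(A,(420,-214,66))-proj(A,(420,-214,81)))
# side gap: column profile of the front long side, sheet edge to cake layers
print(B["image"][300:345,378].tolist())
for z in (54,60,66,72): print(z,[proj(B,(x,-222,z)).round(1).tolist() for x in (383,378)])
E
```

```text
heart_stencil [([248.0, 152.0, 146.0, 281.0], 0.78)]
cake [([251.0, 126.0, 141.0, 184.0], 0.66)]
13.025 [ 419.382 -214.053  110.62 ] [[0.014712466546076164, 0.9998917620686828, 8.645990621815302e-05], [0.9998917653030811, -0.014712463739116218, -3.3012320767847276e-05], [-3.173670934741571e-05, 8.693624092126553e-05, -0.9999999957174356]] -0.8429924954217732 [-0.62   0.202  1.874  0.     1.065 -0.605] 0.09944929832572946 68.4345531463623 [-0.163 -1.173 -0.578]
heart_stencil []
cake [([343.0, 294.0, 80.0, 59.0], 0.97), ([350.0, 270.0, 67.0, 60.0], 0.49)]
13.175 [ 419.375 -214.048  110.633] [[0.014802577214176032, 0.9998904312570636, 9.58560481441033e-05], [0.9998904358465203, -0.014802577456371912, 1.817657154882427e-06], [3.2363745737460467e-06, 9.581863974691137e-05, -0.9999999954041572]] -0.8481561941235718 [-0.62   0.202  1.874  0.     1.065 -0.605] 0.10310906900716552 68.43516826629639 [ 0.132  0.272 -2.656]
0.8104668855667114 [-1  5] [-0.45768668  4.71356013]
[[83, 106, 148], [95, 119, 164], [102, 128, 174], [102, 128, 175], [96, 121, 167], [84, 107, 149], [73, 92, 129], [59, 76, 108], [41, 55, 79], [27, 34, 51], [24, 30, 41], [20, 24, 38], [24, 27, 44], [22, 34, 54], [53, 65, 96], [70, 91, 131], [92, 115, 160], [98, 123, 171], [98, 124, 171], [84, 108, 152], [66, 85, 123], [40, 53, 78], [24, 34, 49], [33, 45, 57], [62, 80, 93], [88, 107, 121], [94, 113, 127], [77, 96, 109], [52, 69, 84], [69, 86, 101], [96, 116, 131], [107, 129, 143], [88, 109, 125], [63, 79, 96], [76, 86, 98], [140, 148, 154], [191, 198, 201], [213, 220, 222], [219, 225, 226], [213, 219, 220], [195, 202, 203], [171, 178, 178], [156, 160, 161], [165, 163, 160], [176, 172, 167]]
54 [[380.7, 323.1], [379.8, 324.7]]
60 [[380.9, 321.3], [380.0, 322.8]]
66 [[381.1, 319.4], [380.2, 320.9]]
72 [[381.2, 317.5], [380.4, 319.1]]
```

The sheet's front edge at row ≈320.4 gives an underside near 67 mm, about 13 mm above the cake. The stencil is still and square to the cake. Handing in.

```bash
python3 -c "
from plant import r
print(r.sign_off())"
```

```text
the job is handed in; nothing more can be done
None
```

I handed the job in with the heart stencil held still, level and centred about 12–13 mm above the cake and its long sides along the cake's. The last check of the other items, before lowering, showed them unmoved. The sign-off gave no verdict.

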